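# Carry the tea caddy with a loose rolling tin to the cork stand

### The arm

A 6-joint arm with a two-finger parallel gripper is mounted at the origin on the work surface. World frame = base frame: x ahead of the robot, y to its left, z up, the work surface at z = 0. Lengths are in m, angles in rad, forces in N, time in s.
With the tool pointing down it reaches from about 0.3 to 0.775 m from the base axis. Payload 14.6 kg.
Tool frame: the origin (TCP) lies midway between the tips of the shut fingers; the grasp point (between the pads) lies 19 mm behind it (ctrl.pinch_z is the z of the grasp point in the tool frame, in m); z points along the fingers, y is the line along which they close (so a half turn about z gives the same grasp; the last joint's range is limited). The gripper opens to 94 mm and grips with 3 to 60 N. Pads are 16 mm wide; open, the fingers measure 119 mm over their backs; the gripper's body (75 mm by 177 mm) begins 78 mm behind the grasp point.
Start: joints at [1.096, 0.3, 1.521, -0, 1.321, -0.067], TCP at [0.218, 0.505, 0.205] pointing down, gripper open.
Joint ranges: [-3.03, 3.03], [-0.79, 2.21], [0.23, 2.52], [-1.04, 4.18], [0, 3.07], [-2.55, 2.55]. Speed limits (rad/s): [2.22, 2.22, 2.57, 3.14, 3.14, 3.14].

### API

Orientations are given as [roll, pitch, yaw] about the fixed x, y, z axes, in that order (R = Rz(yaw) Ry(pitch) Rx(roll)).
In Python, from station import ctrl, camera, ticket gives the robot as it stands. The module is installed in compiled form; this text tells all that it offers.
- The arm moves only by the shell command python3 -m inch 'ROWS' [FORCE]. ROWS is text: rows parted by semicolons, each of 7 numbers parted by spaces: the opening, from -1 (shut) to 1 (fully open), then the shift along the tool's x, y, z in units of 0.03 m (1.0 is 0.03 m), then the turn, a rotation vector about the tool's x, y, z in units of 10 degrees (1.0 is 10 degrees). In form: grip dx dy dz rx ry rz; .... A call has 1 to 10 rows; each row shifts and turns the commanded pose from where the row before left it, along the tool's axes as they then stand; what a row does not reach is not made up. A row lasts 1/8 s, in which the tool goes at most 62.5 mm and 10.7 degrees, less where a joint would pass 70% of its speed; a pose out of reach is approached as far as the arm can. A call with a number of a shift or a turn outside -1 to 1 is refused whole. A call with a gripper value outside its range is refused whole. The fingers move at their own pace and stop on an object; FORCE is the grip in N (left out, the last holds). Time passes only in rows, so rows that do not move let the fingers close. It gives the time, the measured TCP pose, the force, the opening and the grip force at its end, in the units of the state.
- ctrl.get_obs(): the state, without advancing time (a new reading comes with each control period).
- camera(name): name is "scene" or "top" or "wrist"; returns a dict with "img" (400x640x3 uint8, blue, green, red), "range_z" (400x640 float32, m along the optical axis (not along the pixel's ray), 0 where there is no reading), "intrinsics" (3x3 intrinsics, pixels), "view" (4x4, takes a point from world to camera coordinates). Camera axes: x right, y down, z forward; pixel columns grow to the right and rows downward; lengths in m; the calibration is good to about 2 mm. A picture is of the moment at which its call begins.
- ticket.hand_in(): hands the job in; it is judged then, once.
The state is a dict: "time_s": time; "qpos": joint angles; "joint_vel": joint speeds; "tau": joint torques, N m; "ee_pos": TCP position; "eef_rot": TCP orientation; "force": force on the tool from outside, world axes, zero at the start; "moment": the same for the moment, N m; "grip_width": finger opening in m; "grip_force": force on a finger pad.
Only numpy, scipy, OpenCV 4.12 (cv2) and the standard library are available. Lean on these libraries where they do the work, as an engineer would, in place of code of your own. Each camera call takes 0.05 s, during which the arm holds its last target. There are 200 camera calls.

### The job

Pick the wooden caddy up by its bridge handle and, while it is in the air, roll the loose tea tin to the middle between the two jars and keep it there steadily for about five seconds, so that the caddy is balanced. Then carry the caddy over and set it down gently on the cork stand, centred and lengthwise along it, with the tin still lying in the middle, and let go. Do not touch the tin, let it knock against the jars or fall off, or tip the caddy over, and leave the bowl and the cup where they are.

Things in the scene. Friction and masses are not known exactly. Their poses are not given: they have to be found in the camera images.
- caddy: Wooden tray 460 mm long (its y axis), 140 mm deep (x), floor 8 mm thick; a rim 8 mm wide all round rises 16 mm above the floor. Two uprights (8 x 22 mm) at mid-length in the long rims carry a bridge handle above the middle. A jar is fixed in each end. About 0.54 kg with the jars, without the tin. Origin: centre of the underside; z up. Starts flat on the worktop.
- handle (a point): Centre of the caddy's bridge handle: a bar 140 mm long along the caddy's x, 18 mm wide (y: pinch it this way, from above) and 24 mm tall. This point is 165 mm above the caddy's underside, straight above its origin; same axes. The bar's lower face is 145 mm above the tray floor.
- tea_tin: Round steel tin with a brass lid, 90 mm diameter, 100 mm long, packed, 0.30 kg (varies), lying along the caddy's x on the tray, free to roll along y. Origin: its centre, 53 mm above the caddy's underside; turns about own x. Solid cylinder: relative to the tray it accelerates by 2/3 (g sin tilt - tray acceleration); rolls off at about 0.01 rad of tilt. Starts 50-85 mm to +y, meets a jar at 120 mm.
- jar_left: White ceramic jar with a wooden lid, 55 mm in diameter, 60 mm tall, fixed on the tray floor at the +y end of the caddy, 193 mm from its middle. Origin: centre of its underside.
- jar_right: The same jar at the -y end of the caddy, 193 mm from its middle. Origin: centre of its underside.
- trivet: Fixed low stand with a cork top, 150 mm (its x) by 200 mm (its y), top 30 mm above the worktop, on two dark wooden feet. Origin: centre of its underside on the worktop. The caddy's length goes along its y (either way round).
- bowl: Small white ceramic bowl, 100 mm across, 50 mm tall, beyond the caddy and the stand; to be left alone. Origin: centre of its underside.
- cup: White cup without handle, 72 mm across, 60 mm tall, beside the bowl; to be left alone. Origin: centre of its underside.
There are look-alikes about, which are no part of the job. What is shaped like the tea_tin but orange or red is not meant. Of the things shaped like the trivet, the cork one is meant.

How it is judged:
On the way:
1. the caddy is held in the air, its underside at least 40 mm above the worktop, with the tin's centre within 22 mm of the middle of its length, kept up for 4 s (height (world z) of caddy above 0.04 m and y of tea_tin in the frame of caddy between -0.022 and 0.022 m and z of tea_tin in the frame of caddy below 0.063 m), for 4 s.
At the end, for the whole second after the job is handed in: The caddy stands level on the cork stand, its middle within 35 mm of the stand's middle and its length within 0.2 rad of the stand's y axis, with the tin lying on the tray floor within 35 mm of the middle, practically at rest (tin slower than 30 mm/s, caddy 20 mm/s), and the robot has let go (horizontal distance between caddy and trivet below 0.035 m and angle between the y axis of caddy and the y axis of trivet, either way round below 0.2 rad and height (world z) of caddy between 0.024 and 0.036 m and angle between caddy's own z axis and vertical below 0.05 rad and y of tea_tin in the frame of caddy between -0.035 and 0.035 m and z of tea_tin in the frame of caddy below 0.06 m and linear speed of caddy below 0.02 m/s and linear speed of tea_tin below 0.03 m/s); the robot touches nothing.
It fails at once if the tin knocks against a jar (more than 3 N) (contact force between tea_tin and jar_left above 3 N or contact force between tea_tin and jar_right above 3 N).
It fails at once if the tin leaves the tray or the caddy is tipped by more than 0.35 rad (z of tea_tin in the frame of caddy above 0.09 m or z of tea_tin in the frame of caddy below 0 m or distance between tea_tin and caddy above 0.22 m or angle between caddy's own z axis and vertical above 0.35 rad).
It fails at once if the robot touches the tin (contact force between any of the fingers, the arm and tea_tin above 1 N).
It fails at once if the caddy is slammed down on the stand (more than 60 N) (contact force between caddy and trivet above 60 N).
It fails at once if the bowl or the cup is moved by more than 40 mm (distance of any of bowl, cup from where it was at the start of the episode above 0.04 m).
It also fails if it takes over 67 s, if anything falls off the work surface, if the arm or the gripper's body presses on something with over 40 N, if the wrist force passes 120 N, or if a joint passes its speed limit or range.

## Working session

There is one attempt and no reset: what is moved stays moved. The work goes in short steps, Python scripts to look and compute and a shell command to move; the robot and the scene stay as the last step left them, time stands still between calls to the robot, and variables do not carry over. Pictures are saved under pics/ and viewed, at most 10 in all, crops included, and the job is handed in when it is done.

```bash
mkdir -p pics; python3 - <<'E'
from station import ctrl,camera
import cv2,numpy as np
for n in ("top","scene"):
    c=camera(n); cv2.imwrite(f"pics/{n}0.png",c["img"]); np.savez(f"{n}0.npz",**c)
    print(n,c["intrinsics"],c["view"])
o=ctrl.get_obs();print(o,ctrl.pinch_z)
E
```

```text
top [[366.35556635   0.         321.37635971]
 [  0.         366.35556635 199.31651308]
 [  0.           0.           1.        ]] [[-9.66160674e-03 -9.99953317e-01  1.30757703e-04  7.63798162e-03]
 [-9.89142188e-01  9.53797223e-03 -1.46651831e-01  5.52240469e-01]
 [ 1.46643738e-01 -1.54623028e-03 -9.89188164e-01  1.13776959e+00]
 [ 0.00000000e+00  0.00000000e+00  0.00000000e+00  1.00000000e+00]]
scene [[441.05838482   0.         321.06282579]
 [  0.         441.05838482 194.2023537 ]
 [  0.           0.           1.        ]] [[-0.85292906  0.52194842  0.00904803  0.45171071]
 [ 0.2779889   0.46880274 -0.83841885 -0.05597856]
 [-0.44185314 -0.71259655 -0.54495134  1.66566412]
 [ 0.          0.          0.          1.        ]]
{'time_s': 0.1, 'qpos': array([ 1.09637512e+00,  3.00369319e-01,  1.52152651e+00, -3.02945372e-05,
        1.32067673e+00, -6.66293965e-02]), 'joint_vel': array([ 0.00101425, -0.00082398, -0.00235869, -0.00207964, -0.00291505,
       -0.0002079 ]), 'tau': array([ 1.65428177e-03, -5.32648873e+01, -3.53277147e+01,  7.09788501e-02,
        2.35775043e-02, -6.09687959e-05]), 'ee_pos': array([0.218039  , 0.50468104, 0.20496524]), 'eef_rot': array([-3.14061296e+00, -3.59631587e-05,  2.73380834e+00]), 'force': array([-0.34797306, -0.07568512, -0.15435333]), 'moment': array([-0.00904271,  0.06541297,  0.01608212]), 'grip_force': 0.0, 'grip_width': 0.09353081710041809} -0.0188
```

View pics/top0.png

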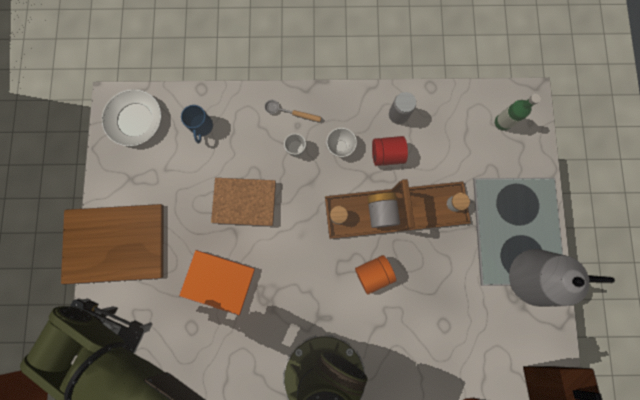

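View pics/scene0.png

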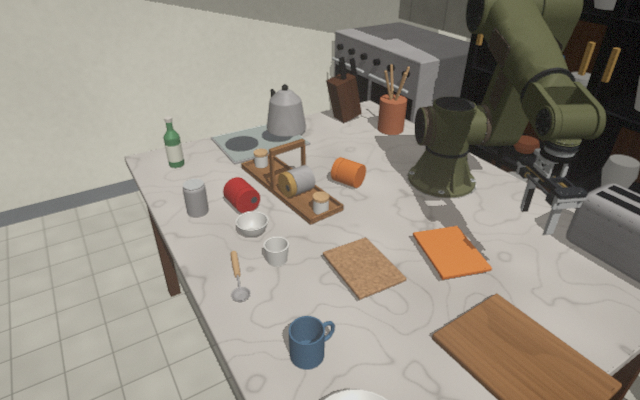

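Top view: the caddy is at about (400,210), with the handle at (406,205), the steel/brass tin at (384,210) to its left (+y), and jars at (339,215) and (461,202). The cork stand is at (244,202), the bowl at (342,142) and the cup at (295,145).

Candidates:
- **Tin:** steel/brass (384,210), red (390,151) and orange (376,274). I choose the steel one on the tray.
- **Stand:** cork (244,202), orange (218,282) and wooden board (113,243). I choose the cork one.

```bash
cat > h.py <<'E'
import numpy as np,cv2
def cloud(c):
    K=c["intrinsics"];V=c["view"];z=c["range_z"]
    v,u=np.mgrid[:400,:640]
    P=np.stack([(u-K[0,2])/K[0,0]*z,(v-K[1,2])/K[1,1]*z,z],-1)
    W=(P-V[:3,3])@V[:3,:3]; W[z<=0]=np.nan
    return W
E
python3 - <<'E'
from h import *
c=np.load("top0.npz");W=cloud(c);img=c["img"]
cv2.imwrite("pics/crop0.png",cv2.resize(img[120:300,200:480],None,fx=2.8,fy=2.8,interpolation=cv2.INTER_CUBIC))
def stat(n,m):
    p=W[m]; 
    r=cv2.minAreaRect(p[:,:2].astype(np.float32)*1000); print(n,len(p),np.median(p,0).round(4),r)
v,u=np.mgrid[:400,:640]
box=(u>320)&(u<475)&(v>170)&(v<245); z=W[...,2]
stat("handle",box&(z>.168)&(z<.19)); 
print(np.percentile(z[box&(z>.15)],[50,90,99]))
stat("jarL",box&(u<355)&(z>.055)&(z<.08)); stat("jarR",box&(u>445)&(z>.055)&(z<.08))
stat("tin",box&(u>360)&(u<402)&(z>.085)&(z<.11))
stat("caddy",box&(z>.006)&(z<.035))
hsv=cv2.cvtColor(img,cv2.COLOR_BGR2HSV)
b2=(u>205)&(u<285)&(v>170)&(v<235); stat("triv",b2&(z>.024)&(z<.036))
m=(b2&(hsv[...,1]>70)).astype(np.uint8);print(cv2.minAreaRect(cv2.findNonZero(m)))
E
```

```text
handle 339 [ 0.5164 -0.2414  0.1776] ((519.9498901367188, -242.7499237060547), (139.45016479492188, 20.100784301757812), 5.768095970153809)
[0.1771953  0.18018746 0.18151929]
jarL 244 [ 0.5009 -0.0506  0.0687] ((500.80975341796875, -50.732086181640625), (53.173439025878906, 52.796138763427734), 24.031326293945312)
jarR 252 [ 0.5384 -0.4338  0.0688] ((538.0496215820312, -435.13946533203125), (54.7490119934082, 53.14073181152344), 71.62266540527344)
tin 686 [ 0.5127 -0.1918  0.0952] ((520.1635131835938, -198.54684448242188), (84.1701431274414, 136.106689453125), 88.54747009277344)
caddy 4061 [ 0.5179 -0.2885  0.0101] ((529.30029296875, -255.07359313964844), (504.4585266113281, 242.74688720703125), 89.42736053466797)
triv 2779 [0.5499 0.2554 0.0306] ((550.8731079101562, 256.5557556152344), (201.043212890625, 150.1865234375), 86.80528259277344)
((243.03367614746094, 201.32667541503906), (62.42202377319336, 45.79279327392578), 2.8624050617218018)
```

View pics/crop0.png

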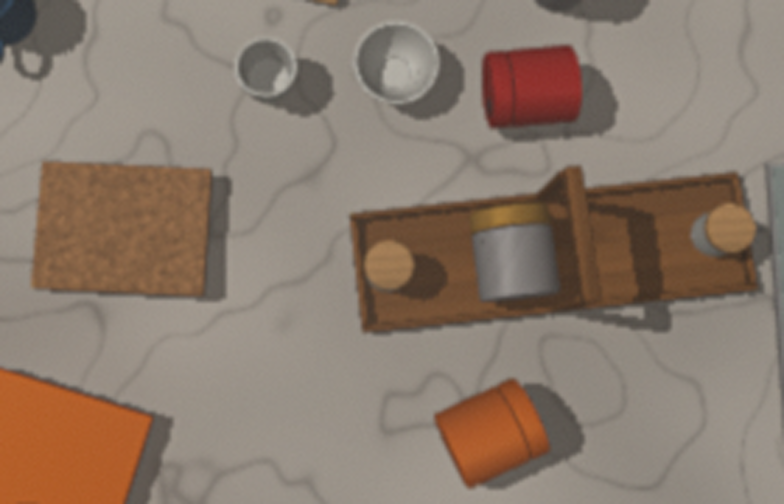

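Crop confirms it: the steel tin with a brass lid lies on the caddy just left of the handle, and the cork stand is at far left of the crop. Caddy centre is (0.520,-0.243) with yaw 0.097. Stand centre is (0.551,0.256) with yaw -0.056. I'll approach with tool yaw 3.238, so that tool y is caddy +y.

```bash
python3 -m inch '1 0 0 -0.3 0 0 -0.963; 1 0 0 -0.3 0 0 -0.963; 1 0 0 -0.3 0 0 -0.963; 1 -0.29 -0.99 0 0 0 0; 1 -0.29 -0.99 0 0 0 0; 1 -0.29 -0.99 0 0 0 0; 1 -0.29 -0.99 0 0 0 0; 1 -0.29 -0.99 0 0 0 0; 1 -0.29 -0.99 0 0 0 0; 1 -0.29 -0.99 0 0 0 0'
python3 -m inch '1 -0.29 -0.99 0 0 0 0; 1 -0.29 -0.99 0 0 0 0; 1 -0.29 -0.99 0 0 0 0; 1 -0.29 -0.99 0 0 0 0; 1 -0.29 -0.99 0 0 0 0; 1 -0.29 -0.99 0 0 0 0; 1 -0.29 -0.99 0 0 0 0; 1 -0.29 -0.99 0 0 0 0; 1 -0.29 -0.99 0 0 0 0; 1 -0.29 -0.99 0 0 0 0'
python3 -m inch '1 -0.29 -0.99 0 0 0 0; 1 -0.29 -0.99 0 0 0 0; 1 -0.29 -0.99 0 0 0 0; 1 -0.29 -0.99 0 0 0 0;1 0 0 0 0 0 0;1 0 0 0 0 0 0'
cat >> h.py <<'E'
def tool():
    from station import ctrl
    from scipy.spatial.transform import Rotation as Ro
    o=ctrl.get_obs(); return o,Ro.from_euler("xyz",o["eef_rot"])
def delta(goal,rpy):
    from scipy.spatial.transform import Rotation as Ro
    o,R=tool(); d=R.inv().apply(np.array(goal)-o["ee_pos"])/.03
    r=np.degrees((R.inv()*Ro.from_euler("xyz",rpy)).as_rotvec())/10
    print("t",o["time_s"],"shift",d.round(2),"turn",r.round(3))
def tinfit(W,org,yaw,tilt=0,xr=(-.045,.06)):
    """tin centre in caddy frame (y); org = caddy underside centre"""
    from scipy.spatial.transform import Rotation as Ro
    L=(W-org)@(Ro.from_euler("z",yaw)*Ro.from_euler("x",tilt)).as_matrix()
    m=(L[...,0]>xr[0])&(L[...,0]<xr[1])&(abs(L[...,1])<.16)&(L[...,2]>.06)&(L[...,2]<.102)
    p=L[m]
    from scipy.optimize import least_squares
    f=lambda q:np.hypot(p[:,1]-q[0],p[:,2]-q[1])-.045
    s=least_squares(f,[np.median(p[:,1]),.053],loss="soft_l1",f_scale=.003)
    return s.x.round(4),len(p),np.sqrt(np.mean(s.fun**2)).round(4)
E
python3 - <<'E'
from h import *
c=np.load("top0.npz");print(tinfit(cloud(c),[.5194,-.2429,0],.0966))
delta([.5195,-.2428,.146],[np.pi,0,3.238])
E
```

```text
time_s: 1.35
ee_pos: [0.2989, 0.3028, 0.2323]
eef_rot: [-3.141, -0.0, -3.045]
force: [0.2, -0.6, 0.6]
grip_width: 0.0937
grip_force: 0.0
time_s: 2.6
ee_pos: [0.4141, 0.0156, 0.2323]
eef_rot: [3.142, -0.0, -3.045]
force: [-0.2, 1.3, -0.3]
grip_width: 0.0941
grip_force: 0.0
time_s: 3.35
ee_pos: [0.4597, -0.0978, 0.2322]
eef_rot: [3.141, -0.001, -3.045]
force: [-0.6, 0.0, 0.6]
grip_width: 0.094
grip_force: 0.0
(array([0.05  , 0.0535]), 845, np.float64(0.0019))
t 3.35 shift [-1.52 -5.    2.87] turn [ 0.002 -0.003  0.   ]
```

```bash
python3 -m inch '1 -0.3 -1 0 0 0 0; 1 -0.3 -1 0 0 0 0; 1 -0.3 -1 0 0 0 0; 1 -0.3 -1 0 0 0 0; 1 -0.3 -1 0 0 0 0; 1 0 0 0.3 0 0 0; 1 0 0 0.5 0 0 0; 1 0 0 0.5 0 0 0; 1 0 0 0 0 0 0'
python3 - <<'E'
from h import *
from station import camera
delta([.5195,-.2428,.146],[np.pi,0,3.238])
c=camera("scene");cv2.imwrite("pics/s1.png",c["img"][100:280,180:460].repeat(2,0).repeat(2,1))
c=camera("wrist");cv2.imwrite("pics/w1.png",c["img"]);print(c["view"],c["intrinsics"])
c=camera("top");W=cloud(c)
try: print(tinfit(W,[.5194,-.2429,0],.0966))
except Exception as e: print(e)
E
python3 -c "
import cv2,numpy as np
a=cv2.imread('pics/s1.png');b=cv2.imread('pics/w1.png')
cv2.imwrite('pics/sw1.png',np.hstack([cv2.resize(a,(400,257)),cv2.resize(b,(400,250))[np.r_[:250,249:242:-1][:257]]]))"
```

```text
time_s: 4.47
ee_pos: [0.5187, -0.2424, 0.1921]
eef_rot: [3.14, -0.002, -3.044]
force: [0.7, 0.2, -0.8]
grip_width: 0.0939
grip_force: 0.0
t 4.475 shift [-0.03 -0.02  1.54] turn [ 0.008 -0.011  0.004]
[[-9.67816335e-02  9.95305506e-01  5.15449053e-04  2.92533019e-01]
 [ 9.64082736e-01  9.36168676e-02  2.48556555e-01 -5.00509548e-01]
 [ 2.47341453e-01  2.45526450e-02 -9.68617248e-01  2.56662869e-01]
 [ 0.00000000e+00  0.00000000e+00  0.00000000e+00  1.00000000e+00]] [[323.69936904   0.         322.79363354]
 [  0.         323.69936904 204.00862653]
 [  0.           0.           1.        ]]
(array([0.0497, 0.0535]), 579, np.float64(0.0018))
```

View pics/sw1.png

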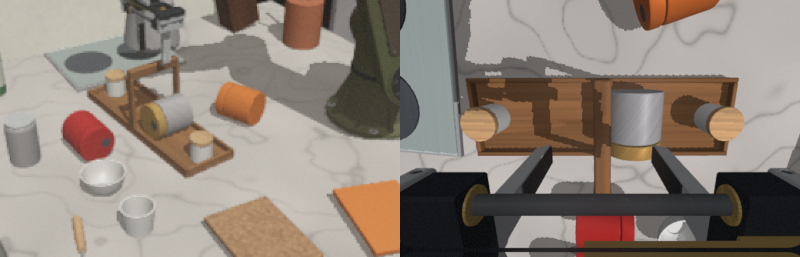

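The scene half shows the open gripper above the handle. The wrist half shows the whole tray: bar at (603,130), tin at (636,120), both jars visible, so it will serve for feedback. I descend and grip.

```bash
python3 -m inch '1 -0.03 -0.02 0.5 0 0 0; 1 0 0 0.5 0 0 0; 1 0 0 0.5 0 0 0; 1 0 0 0.04 0 0 0;-1 0 0 0 0 0 0;-1 0 0 0 0 0 0;-1 0 0 0 0 0 0;-1 0 0 0 0 0 0;-1 0 0 0 0 0 0;-1 0 0 0 0 0 0' 50
cat >> h.py <<'E'
def look(off=0.0):
    from station import camera
    o,R=tool(); W=cloud(camera("wrist"))
    yaw=o["eef_rot"][2]-np.pi
    hd=o["ee_pos"]+R.apply([0,0,-.0188+off])
    from scipy.spatial.transform import Rotation as Ro
    A=R*Ro.from_euler("x",np.pi)*Ro.from_euler("z",np.pi) # caddy axes if rigid: x=-tool x, y=tool y
    org=hd-A.apply([0,0,.165])
    L=(W-org)@A.as_matrix()
    def lid(s):
        m=(abs(L[...,1]-s*.193)<.04)&(abs(L[...,0])<.04)&(L[...,2]>.05)&(L[...,2]<.09)
        q=L[m]; q=q[q[:,2]>np.percentile(q[:,2],60)-.004]; q=q[abs(q[:,2]-np.median(q[:,2]))<.003]; return np.median(q,0),len(q)
    (a,n1),(b,n2)=lid(1),lid(-1)
    rel=(a[2]-b[2])/(a[1]-b[1])
    t=A.as_matrix()[2,1]; dz=(a[2]+b[2])/2-.068
    f=tinfit(W,org+A.apply([0,0,dz]),np.nan,0) if 0 else None
    M=(Ro.from_euler("x",rel)).as_matrix()
    L2=(L-[0,0,dz])@M; L2[...,1]-=(a[1]+b[1])/2-.0
    m=(abs(L2[...,0])<.045)&(abs(L2[...,1])<.165)&(L2[...,2]>.062)&(L2[...,2]<.102)
    # keep off the bar's uprights
    p=L2[m]; from scipy.optimize import least_squares
    s=least_squares(lambda q:np.hypot(p[:,1]-q[0],p[:,2]-q[1])-.045,[np.median(p[:,1]),.053],loss="soft_l1",f_scale=.003)
    print(f"t {o['time_s']:.2f} pos {o['ee_pos'].round(4)} tin y {s.x[0]*1e3:.1f} z {s.x[1]*1e3:.1f} n{len(p)} | tooltilt {np.degrees(t):.2f} rel {np.degrees(rel):.2f} sum {np.degrees(t+rel):.2f}deg dz {dz*1e3:.1f} ymid {(a[1]+b[1])*500:.1f} xs {a[0]*1e3:.0f} {b[0]*1e3:.0f} mom {o['moment'].round(2)} F {o['force'].round(1)} grip {o['grip_width']:.4f} {o['grip_force']:.0f}",n1,n2)
E
python3 -c "from h import *;look()"
```

```text
time_s: 5.88
ee_pos: [0.5202, -0.2438, 0.1473]
eef_rot: [-3.142, 0.0, -3.045]
force: [-0.2, -0.6, 0.7]
grip_width: 0.0376
grip_force: 0.0
t 5.88 pos [ 0.5202 -0.2438  0.1473] tin y 50.0 z 52.7 n9110 | tooltilt -0.00 rel 0.00 sum 0.00deg dz -0.6 ymid 0.5 xs -1 -0 mom [ 0.02 -0.03  0.03] F [-0.2 -0.6  0.7] grip 0.0376 0 3321 3318
```

```bash
python3 -m inch '-1 0 0 0 0 0 0;-1 0 0 0 0 0 0;-1 0 0 0 0 0 0;-1 0 0 0 0 0 0;-1 0 0 0 0 0 0' 50
python3 -c "from h import *;look()"
```

```text
time_s: 6.55
ee_pos: [0.5202, -0.2436, 0.1472]
eef_rot: [3.141, -0.0, -3.045]
force: [-2.1, 5.5, 2.1]
grip_width: 0.0176
grip_force: 50.0
t 6.55 pos [ 0.5202 -0.2436  0.1472] tin y 50.7 z 52.7 n9658 | tooltilt 0.03 rel -0.03 sum 0.00deg dz -0.5 ymid -1.1 xs -1 -0 mom [0.96 0.18 0.06] F [-2.1  5.5  2.1] grip 0.0176 50 3323 3314
```

```bash
python3 -m inch '-1 0 0 -0.04 0 0 0;-1 0 0 -0.06 0 0 0' 60
python3 -c "from h import *;look()"
python3 -m inch '-1 0 0 -0.06 0 0 0;-1 0 0 -0.06 0 0 0' >/dev/null
python3 -c "from h import *;look()"
```

```text
time_s: 6.85
ee_pos: [0.5198, -0.2439, 0.1495]
eef_rot: [3.141, -0.001, -3.045]
force: [0.1, -0.5, -8.8]
grip_width: 0.0177
grip_force: 60.0
t 6.85 pos [ 0.5198 -0.2439  0.1495] tin y 50.7 z 52.7 n9621 | tooltilt 0.02 rel -0.12 sum -0.10deg dz -0.6 ymid -1.3 xs -1 -1 mom [-0.15 -0.04  0.  ] F [ 0.1 -0.5 -8.8] grip 0.0177 60 3300 3330
t 7.15 pos [ 0.5201 -0.2439  0.1538] tin y 50.6 z 52.8 n9631 | tooltilt 0.00 rel -0.12 sum -0.12deg dz -0.6 ymid -1.3 xs -1 -1 mom [-0.09 -0.03 -0.01] F [ 0.2 -1.  -8.5] grip 0.0175 60 3298 3334
```

```bash
python3 -m inch '-1 0 0 -0.15 0 0 0;-1 0 0 -0.3 0 0 0;-1 0 0 -0.4 0 0 0;-1 0 0 -0.4 0 0 0;-1 0 0 -0.4 0 0 0;-1 0 0 -0.4 0 0 0;-1 0 0 -0.4 0 0 0;-1 0 0 -0.25 0 0 0;-1 0 0 -0.1 0 0 0;-1 0 0 0 0 0 0' >/dev/null
python3 -c "from h import *;look()"
python3 -m inch '-1 0 0 0 -0.07 0 0;-1 0 0 0 -0.07 0 0;-1 0 0 0 0 0 0' >/dev/null
python3 -c "from h import *;look();look()"
```

```text
t 8.45 pos [ 0.5202 -0.2438  0.2377] tin y 51.0 z 52.7 n9665 | tooltilt 0.00 rel -0.11 sum -0.11deg dz -0.6 ymid -1.3 xs -1 -1 mom [-0.13  0.06 -0.02] F [-0.5  0.1 -9. ] grip 0.0177 60 3306 3333
t 8.88 pos [ 0.5202 -0.244   0.2377] tin y 49.3 z 52.7 n9421 | tooltilt 1.43 rel -0.12 sum 1.31deg dz -0.5 ymid -1.4 xs -1 -1 mom [-0.14 -0.01  0.02] F [-1.1  0.3 -8.7] grip 0.0178 60 3299 3325
t 8.93 pos [ 0.5202 -0.244   0.2377] tin y 48.3 z 52.7 n9302 | tooltilt 1.40 rel -0.13 sum 1.27deg dz -0.5 ymid -1.2 xs -1 -1 mom [-0.16  0.04 -0.03] F [-0.3 -0.8 -8.6] grip 0.0177 60 3287 3338
```

```bash
python3 -m inch '-1 0 0 0 0 0 0;-1 0 0 0 0 0 0' >/dev/null
python3 -c "from h import *;look();look()"
```

```text
t 9.22 pos [ 0.5202 -0.2438  0.2379] tin y 38.8 z 52.8 n7973 | tooltilt 1.40 rel -0.10 sum 1.29deg dz -0.5 ymid -1.3 xs -1 -1 mom [-0.16 -0.01 -0.07] F [ 0.6  0.5 -7.9] grip 0.0176 60 3301 3327
t 9.28 pos [ 0.5202 -0.2438  0.2379] tin y 36.7 z 52.8 n7628 | tooltilt 1.40 rel -0.10 sum 1.29deg dz -0.5 ymid -1.4 xs -1 -1 mom [-0.17 -0.06  0.03] F [-0.4  0.2 -8.5] grip 0.0174 60 3302 3333
```

```bash
python3 -m inch '-1 0 0 0 0.06 0 0;-1 0 0 0 0.07 0 0;-1 0 0 0 0 0 0' >/dev/null
python3 -c "from h import *;look();look()"
```

```text
t 9.70 pos [ 0.5202 -0.2436  0.2379] tin y 14.7 z 52.8 n5877 | tooltilt 0.08 rel -0.06 sum 0.02deg dz -0.6 ymid -1.2 xs -1 -1 mom [-0.02  0.02  0.01] F [ 0.5  0.7 -8.7] grip 0.0177 60 3313 3316
t 9.75 pos [ 0.5202 -0.2436  0.2379] tin y 12.5 z 52.8 n5817 | tooltilt 0.10 rel -0.04 sum 0.06deg dz -0.6 ymid -1.2 xs -1 -1 mom [ 0.01 -0.01 -0.01] F [ 0.6 -0.1 -9. ] grip 0.0176 60 3313 3324
```

```bash
python3 -m inch '-1 0 0 0 0.005 0 0;-1 0 0 0 0 0 0;-1 0 0 0 0 0 0' >/dev/null
python3 -c "from h import *;look();look()"
```

```text
t 10.18 pos [ 0.5202 -0.2438  0.2378] tin y -0.1 z 52.8 n5598 | tooltilt 0.05 rel -0.02 sum 0.03deg dz -0.6 ymid -1.2 xs -1 -1 mom [ 0.06 -0.02 -0.  ] F [-0.2  0.2 -8.3] grip 0.0173 60 3323 3324
t 10.22 pos [ 0.5202 -0.2438  0.2378] tin y -0.9 z 52.7 n5597 | tooltilt 0.06 rel -0.03 sum 0.02deg dz -0.5 ymid -1.1 xs -1 -1 mom [0.05 0.   0.01] F [-0.6  0.2 -9.4] grip 0.0172 60 3315 3311
```

```bash
python3 -m inch '-1 0 0 0 0 0 0;-1 0 0 0 0 0 0;-1 0 0 0 0 0 0;-1 0 0 0 0 0 0' >/dev/null
python3 -c "from h import *;look();look()"
```

```text
t 10.78 pos [ 0.5202 -0.2438  0.2379] tin y -2.5 z 52.8 n5582 | tooltilt 0.05 rel -0.02 sum 0.02deg dz -0.6 ymid -1.2 xs -1 -1 mom [0.05 0.04 0.  ] F [ 0.1  0.3 -8.4] grip 0.0173 60 3309 3316
t 10.82 pos [ 0.5202 -0.2438  0.2378] tin y -2.5 z 52.7 n5574 | tooltilt 0.05 rel -0.03 sum 0.02deg dz -0.5 ymid -1.1 xs -1 -1 mom [ 0.05  0.07 -0.06] F [ 0.3  0.5 -9.2] grip 0.0174 60 3315 3307
```

The tin is at rest at -2.5 mm. I hold for 5 s.

```bash
for i in 1 2 3 4; do python3 -m inch '-1 0 0 0 0 0 0;-1 0 0 0 0 0 0;-1 0 0 0 0 0 0;-1 0 0 0 0 0 0;-1 0 0 0 0 0 0;-1 0 0 0 0 0 0;-1 0 0 0 0 0 0;-1 0 0 0 0 0 0;-1 0 0 0 0 0 0;-1 0 0 0 0 0 0' >/dev/null; done
python3 - <<'E'
from h import *
look(); delta([.5508,.2563,.26],[np.pi,0,np.pi-.056])
E
```

```text
t 15.88 pos [ 0.5202 -0.2438  0.2379] tin y -2.6 z 52.7 n5577 | tooltilt 0.05 rel -0.02 sum 0.02deg dz -0.6 ymid -1.0 xs -1 -1 mom [0.08 0.04 0.01] F [-0.6  0.2 -9. ] grip 0.0178 60 3310 3306
t 15.925 shift [-2.62 16.5  -0.72] turn [ 0.005 -0.     0.873]
```

```bash
python3 -m inch '-1 0 0 0 0 0 0.04;-1 0 0 0 0 0 0.07;-1 0 0 0 0 0 0.11;-1 0 0 0 0 0 0.13;-1 0 0 0 0 0 0.14;-1 0 0 0 0 0 0.13;-1 0 0 0 0 0 0.11;-1 0 0 0 0 0 0.08;-1 0 0 0 0 0 0.05;-1 0 0 0 0 0 0.015' >/dev/null; python3 -m inch '-1 0 0 0 0 0 0;-1 0 0 0 0 0 0' >/dev/null
python3 - <<'E'
from h import *
look(); delta([.5508,.2563,.238],[np.pi,0,np.pi-.056])
E
```

```text
t 17.43 pos [ 0.5202 -0.2438  0.2379] tin y -2.6 z 52.8 n5573 | tooltilt 0.05 rel -0.03 sum 0.02deg dz -0.6 ymid -1.1 xs -1 -0 mom [ 0.06  0.   -0.05] F [ 0.3 -0.2 -8.3] grip 0.0174 60 3316 3321
t 17.475 shift [-8.00e-02  1.67e+01  1.00e-02] turn [ 0.005 -0.001 -0.001]
```

```bash
python3 -m inch '-1 0 0.02 0 0 0 0;-1 0 0.04 0 0 0 0;-1 0 0.06 0 0 0 0;-1 0 0.08 0 0 0 0;-1 0 0.1 0 0 0 0;-1 0 0.12 0 0 0 0;-1 0 0.14 0 0 0 0;-1 0 0.16 0 0 0 0;-1 0 0.18 0 0 0 0;-1 0 0.2 0 0 0 0' >/dev/null
python3 -m inch '-1 0 0.22 0 0 0 0;-1 0 0.24 0 0 0 0;-1 0 0.26 0 0 0 0;-1 0 0.28 0 0 0 0;-1 0 0.3 0 0 0 0;-1 0 0.32 0 0 0 0;-1 0 0.34 0 0 0 0;-1 0 0.36 0 0 0 0;-1 0 0.38 0 0 0 0;-1 0 0.4 0 0 0 0' | head -3
python3 -m inch '-1 0 0.4 0 0 0 0;-1 0 0.4 0 0 0 0;-1 0 0.4 0 0 0 0;-1 0 0.4 0 0 0 0;-1 0 0.4 0 0 0 0;-1 0 0.4 0 0 0 0;-1 0 0.4 0 0 0 0;-1 0 0.4 0 0 0 0;-1 0 0.4 0 0 0 0;-1 0 0.4 0 0 0 0' |head -3
python3 -m inch '-1 0 0.4 0 0 0 0;-1 0 0.4 0 0 0 0;-1 0 0.4 0 0 0 0;-1 0 0.4 0 0 0 0;-1 0 0.4 0 0 0 0;-1 0 0.4 0 0 0 0;-1 0 0.4 0 0 0 0;-1 0 0.4 0 0 0 0;-1 0 0.4 0 0 0 0;-1 0 0.4 0 0 0 0' |head -3
python3 -m inch '-1 0 0.4 0 0 0 0;-1 0 0.38 0 0 0 0;-1 0 0.36 0 0 0 0;-1 0 0.34 0 0 0 0;-1 0 0.32 0 0 0 0;-1 0 0.3 0 0 0 0;-1 0 0.28 0 0 0 0;-1 0 0.26 0 0 0 0;-1 0 0.24 0 0 0 0;-1 0 0.22 0 0 0 0' |head -3
python3 -m inch '-1 0 0.2 0 0 0 0;-1 0 0.18 0 0 0 0;-1 0 0.16 0 0 0 0;-1 0 0.14 0 0 0 0;-1 0 0.12 0 0 0 0;-1 0 0.1 0 0 0 0;-1 0 0.08 0 0 0 0;-1 0 0.06 0 0 0 0;-1 0 0.04 0 0 0 0;-1 0 0.02 0 0 0 0' |head -3
python3 - <<'E'
from h import *
look();look(); delta([.5508,.2563,.238],[np.pi,0,np.pi-.056])
E
```

```text
time_s: 19.98
ee_pos: [0.5273, -0.1172, 0.238]
eef_rot: [3.141, -0.0, 3.085]
time_s: 21.22
ee_pos: [0.5341, 0.0026, 0.2381]
eef_rot: [3.141, -0.0, 3.085]
time_s: 22.48
ee_pos: [0.5408, 0.1224, 0.2382]
eef_rot: [3.141, -0.0, 3.085]
time_s: 23.72
ee_pos: [0.546, 0.2149, 0.2382]
eef_rot: [3.141, -0.0, 3.085]
time_s: 24.98
ee_pos: [0.5479, 0.2475, 0.2383]
eef_rot: [3.141, -0.0, 3.085]
t 24.98 pos [0.5479 0.2475 0.2383] tin y -2.8 z 52.7 n5584 | tooltilt 0.05 rel -0.04 sum 0.01deg dz -0.6 ymid -1.2 xs -1 -0 mom [ 0.08  0.02 -0.01] F [ 0.2 -0.3 -7.8] grip 0.0178 60 3320 3313
t 25.02 pos [0.5479 0.2475 0.2383] tin y -2.7 z 52.8 n5580 | tooltilt 0.05 rel -0.02 sum 0.02deg dz -0.6 ymid -1.2 xs -0 -0 mom [ 0.05 -0.01 -0.01] F [ 0.   0.4 -8.8] grip 0.0176 60 3317 3306
t 25.075 shift [-0.08  0.3   0.01] turn [ 0.005 -0.001 -0.002]
```

```bash
python3 -m inch '-1 -0.02 0.02 0.1 0 0 0;-1 -0.02 0.04 0.2 0 0 0;-1 -0.02 0.06 0.25 0 0 0;-1 -0.02 0.06 0.25 0 0 0;-1 0 0.06 0.25 0 0 0;-1 0 0.04 0.25 0 0 0;-1 0 0.02 0.25 0 0 0;-1 0 0 0.15 0 0 0;-1 0 0 0.08 0 0 0;-1 0 0 0 0 0 0'|head -3
python3 - <<'E'
from h import *
look(); delta([.5508,.2563,.1772],[np.pi,0,np.pi-.056])
E
```

```text
time_s: 26.32
ee_pos: [0.5508, 0.2563, 0.1849]
eef_rot: [3.141, -0.0, 3.085]
t 26.32 pos [0.5508 0.2563 0.1849] tin y -3.0 z 52.7 n5586 | tooltilt 0.05 rel -0.03 sum 0.01deg dz -0.5 ymid -1.1 xs -1 -0 mom [ 0.01 -0.03  0.03] F [ 0.7 -0.1 -8.2] grip 0.0175 60 3323 3315
t 26.375 shift [ 0.   -0.    0.26] turn [ 0.006  0.001 -0.002]
```

```bash
python3 -m inch '-1 0 0 0.04 0 0 0;-1 0 0 0.04 0 0 0;-1 0 0 0.03 0 0 0;-1 0 0 0.03 0 0 0;-1 0 0 0.03 0 0 0;-1 0 0 0 0 0 0'|head -4
python3 -c "from h import *;look()"
```

```text
time_s: 27.12
ee_pos: [0.5508, 0.2563, 0.1797]
eef_rot: [3.141, -0.0, 3.085]
force: [-0.1, -0.0, -7.7]
t 27.12 pos [0.5508 0.2563 0.1797] tin y -2.9 z 52.8 n5586 | tooltilt 0.05 rel -0.03 sum 0.01deg dz -0.6 ymid -1.1 xs -1 -0 mom [ 0.05  0.01 -0.02] F [-0.1 -0.  -7.7] grip 0.0176 60 3318 3310
```

```bash
python3 -m inch '-1 0 0 0.02 0 0 0;-1 0 0 0.02 0 0 0;-1 0 0 0.02 0 0 0;-1 0 0 0 0 0 0'|grep -E 'pos|force'
python3 -m inch '-1 0 0 0.01 0 0 0;-1 0 0 0.01 0 0 0;-1 0 0 0 0 0 0'|grep -E 'pos|force'
python3 -c "from h import *;look()"
```

```text
ee_pos: [0.5508, 0.2563, 0.1779]
force: [0.0, -0.3, -8.2]
grip_force: 60.0
ee_pos: [0.5508, 0.2563, 0.1773]
force: [0.0, -0.5, -8.8]
grip_force: 60.0
t 28.05 pos [0.5508 0.2563 0.1773] tin y -3.0 z 52.8 n5589 | tooltilt 0.05 rel -0.03 sum 0.02deg dz -0.6 ymid -1.1 xs -1 -0 mom [0.04 0.01 0.06] F [ 0.  -0.5 -8.8] grip 0.0179 60 3316 3322
```

```bash
for i in 1 2 3; do python3 -m inch '-1 0 0 0.01 0 0 0;-1 0 0 0.01 0 0 0;-1 0 0 0 0 0 0'|grep -E 'pos|force'; done
python3 -c "from h import *;look()"
```

```text
ee_pos: [0.5508, 0.2564, 0.1772]
force: [-2.8, 0.1, -2.0]
grip_force: 60.0
ee_pos: [0.5509, 0.2564, 0.1772]
force: [-5.8, -1.8, 5.9]
grip_force: 60.0
ee_pos: [0.5509, 0.2564, 0.1772]
force: [-7.5, -2.7, 9.6]
grip_force: 60.0
t 29.23 pos [0.5509 0.2564 0.1772] tin y -3.0 z 52.8 n5584 | tooltilt 0.08 rel -0.08 sum -0.00deg dz -0.5 ymid -1.3 xs -1 -1 mom [-0.6   1.49  0.03] F [-7.5 -2.7  9.6] grip 0.0175 60 3306 3313
```

```bash
python3 -m inch '-1 0 0 -0.025 0 0 0;-1 0 0 0 0 0 0;-1 0 0 0 0 0 0;-1 0 0 0 0 0 0' 5|grep -E 'pos|force'
python3 -m inch '-0.5 0 0 0 0 0 0;-0.3 0 0 0 0 0 0;0 0 0 0 0 0 0;0.4 0 0 0 0 0 0;0.4 0 0 0 0 0 0;0.4 0 0 0 0 0 0'|grep -E 'pos|force|width'
python3 -c "from h import *;look()"
```

```text
ee_pos: [0.5511, 0.2563, 0.1771]
force: [-3.8, -2.8, 6.0]
grip_force: 5.0
ee_pos: [0.5508, 0.2563, 0.1763]
force: [0.4, -0.8, -0.5]
grip_width: 0.0652
grip_force: 0.0
t 30.52 pos [0.5508 0.2563 0.1763] tin y -3.0 z 52.7 n7402 | tooltilt 0.05 rel -0.05 sum -0.00deg dz 0.4 ymid -1.1 xs -1 -0 mom [-0.03  0.08 -0.01] F [ 0.4 -0.8 -0.5] grip 0.0652 0 3330 3344
```

Released, tin still at -3 mm. I retreat straight up.

```bash
python3 -m inch '0.4 0 0 -0.2 0 0 0;0.4 0 0 -0.4 0 0 0;0.4 0 0 -0.5 0 0 0;0.4 0 0 -0.5 0 0 0;0.4 0 0 -0.5 0 0 0;0.4 0 0 -0.5 0 0 0;0.4 0 0 -0.4 0 0 0;0.4 0 0 0 0 0 0;0.4 0 0 0 0 0 0;0.4 0 0 0 0 0 0'|grep -E 'pos|force'
python3 - <<'E'
from h import *
from station import camera
o,R=tool();look(-(o["ee_pos"][2]-.177)*-1)
c=camera("scene");cv2.imwrite("pics/end.png",c["img"])
W=cloud(camera("wrist"));L=W-[.5508,.2563,.03]
for s in (1,-1):
    m=(abs(L[...,1]-s*.193)<.04)&(abs(L[...,0]-s*.011)<.04)&(L[...,2]>.06)&(L[...,2]<.075);print(np.median(L[m],0).round(4))
E
```

```text
ee_pos: [0.5506, 0.2562, 0.2657]
force: [0.1, -0.1, -0.6]
grip_force: 0.0
t 31.82 pos [0.5506 0.2562 0.2657] tin y -2.7 z 52.6 n4641 | tooltilt 0.02 rel -0.03 sum -0.00deg dz -0.2 ymid -1.3 xs 0 0 mom [ 0.1  -0.04  0.03] F [ 0.1 -0.1 -0.6] grip 0.0660 0 1915 1921
[0.01   0.1894 0.0684]
[-0.0112 -0.1913  0.0685]
```

View pics/end.png

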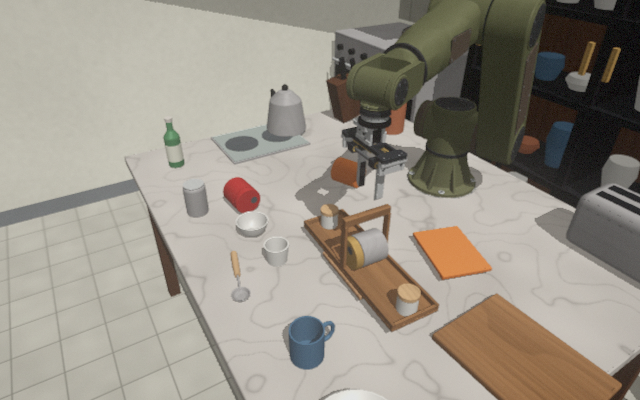

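The picture shows the caddy on the cork stand at (368,265), with the tin under the handle at (367,247). The gripper is clear above it, and the bowl (252,225) and cup (276,250) are unmoved.

```bash
python3 -c "from station import ticket;print(ticket.hand_in())"
```

```text
the job is handed in; nothing more can be done
None
```

The job is handed in (no verdict was shown): after 5 s held level in the air with the tin about 3 mm from the middle, the caddy is level on the cork stand, centred within about 1–2 mm, with the tin still there, the gripper clear, and the bowl and cup where they were.

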